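Close the viewing box and hold its flap at the balance point

ROBOT

A 7-joint arm with a two-finger parallel gripper is mounted at the origin on a cart in front of the work surface, level with it; the furniture and walls round the work are solid. World frame = base frame: x ahead of the robot, y to its left, z up, the work surface at z = 0. Lengths are in m, angles in rad, forces in N, time in s.
With the tool pointing down it reaches from about 0.4 to 0.875 m from the base axis. Payload 4.4 kg.
Tool frame: the origin (TCP) lies midway between the tips of the shut fingers; the grasp point (between the pads) lies 19 mm behind it; z points along the fingers, y is the line along which they close (so a half turn about z gives the same grasp; the last joint's range is limited). The gripper opens to 85 mm and grips with 20 to 120 N. Pads are 22 mm wide; open, the fingers measure 114 mm over their backs; the gripper's body (76 mm by 85 mm) begins 54 mm behind the grasp point. The pads swing forward as they close: fully open they stand 13 mm farther back than shut.
Start: joints at [1.05, 0.628, 0.038, 1.517, -0.027, 0.996, -0.02], TCP at [0.286, -0.584, 0.231] pointing down, gripper open.
Joint ranges: [-3.06, 3.06], [-0.37, 2.12], [-1.25, 1.32], [0.18, 2.47], [-1.1, 4.24], [0.23, 1.98], [-2.94, 2.94]. Speed limits (rad/s): [2.57, 2.57, 3.14, 3.14, 3.14, 3.14, 3.14].

INTERFACE

Orientations are given as [roll, pitch, yaw] about the fixed x, y, z axes, in that order (R = Rz(yaw) Ry(pitch) Rx(roll)).
In Python, from workcell import sense, read_camera, camera_model, sign_off gives the robot as it stands.
- The arm moves only by the tool carry_out, never from a script. Its argument "series" is a list of rows, each an object of numbers: "x", "y", "z": the shift along the world's x, y, z in m; "spin": the turn about the world's z in units of 6 degrees (1.0 is 6 degrees); "grip": the opening, from 0 (shut) to 1 (fully open). A call has 1 to 5 rows; each row is the pose to reach, as a shift and turn from the pose commanded when the call began; what a row does not reach only later rows make up. A row lasts 1/10 s, in which the tool goes at most 50 mm and 8.59 degrees, less where a joint would pass 70% of its speed; a pose out of reach is approached as far as the arm can. A call with a gripper value outside its range is refused whole. The fingers move at their own pace and stop on an object; "squeeze" is the grip in N (left out, the last holds). Time passes only in rows, so rows that repeat a pose let the fingers close. It gives the time, the measured TCP pose, the force, the opening and the grip force at its end, in the units of the state.
- sense(): the state, without advancing time (a new reading comes with each control period).
- read_camera(name): name is "side" or "top"; returns (picture, depth): 384x512x3 uint8, red, green, blue; 384x512 float32, m along the optical axis (not along the pixel's ray), 0 where there is no reading.
- camera_model(name): a dict with "fx", "fy", "cx", "cy" (pixels), "D" ([k1, k2, p1, p2, k3] as OpenCV has them; the pictures are not rectified), "xyz" and "rotation" of the camera in the world. Camera axes: x right, y down, z forward; pixel columns grow to the right and rows downward; lengths in m; the calibration is good to about 2 mm. A picture is of the moment at which its call begins. camera_model takes no time and is no camera call.
- sign_off(): hands the job in; it is judged then, once.
The state is a dict: "clock": time; "qpos": joint angles; "qd": joint speeds; "joint_efforts": joint torques, N m; "ee_pos": TCP position; "tcp_rot": TCP orientation; "ft_force": force on the tool from outside, world axes, zero at the start; "torque": the same for the moment, N m; "grip_width": opening from 0.0 (shut) to 1.0 (fully open); "gripper_force": force on a finger pad.
Only numpy, scipy, OpenCV 4.12 (cv2) and the standard library are available. Lean on these libraries where they do the work, as an engineer would, in place of code of your own. Each camera call takes 0.05 s, during which the arm holds its last target. There are 200 camera calls.

TASK

Gently lower the open lid of the wooden viewing box until it is fully closed, with the blue flap still lying flat on it. Then take the flap by its steel bar, swing it up to its balance point, where the flap stands plumb upright and would tip either way, and finish while still gripping it there so that a stay can be fitted: do not let go. Do not let the flap tip over backwards, keep the lid shut, and leave the bottle, can and tin around the box where they stand.

Things in the scene. Friction and masses are not known exactly. Their poses are not given: they have to be found in the camera images.
- viewing_box: Dark wooden open-topped box with a grey felt floor and an open tin of rivets inside (stays there), 180 (x) x 200 (y) x 62 mm high, fixed to the bench. Origin: centre of its underside, at bench height. Its x axis points level from its front to its rear (hinge) side, away from the robot; y is level along the hinges; z up.
- lid (a joint): Hinge of the lid (pale wood frame 184 x 204 x 8 mm with a window, 0.45 kg) along the box's y axis at the rear top edge. 0 = fully closed, flat on the box; grows as it opens; starts open at about 0.85 to 1.25 rad. The hinge is stiff (about 0.85 N m), so the lid stays where it is left and must be pushed or pulled all the way down (up to about 5 N at its bar).
- lid_hinge (a point): Point on the lid's hinge axis, halfway along it: in the box's frame 90 mm towards the rear of the origin, 62 mm up.
- lid_handle (a point): Centre of the lid's bar handle: a steel bar 10 mm thick, 82 mm long, parallel to the hinge, on two 8 mm posts at its ends (about 64 mm clear between them), above the lid's front edge. With the lid closed it lies 204 mm in front of the lid hinge and 36 mm above it (28 mm above the lid's top face).
- flap (a joint): Hinge of the flap on the lid, parallel to the lid's hinge. 0 = lying flat on the lid; grows as the free front edge swings up and towards the rear; stop at 2.4. With the lid closed, it balances at 1.57 rad, where the flap stands plumb. Almost no friction: let go, it falls shut from below that and over backwards from above.
- flap_hinge (a point): Point on the flap's hinge axis, halfway along it. With the lid closed: 30 mm in front of the lid hinge and 15.5 mm above it.
- flap_handle (a point): Centre of the flap's bar handle: a steel bar 10 mm thick, 78 mm long, parallel to the hinge, on two 8 mm posts at its ends (about 60 mm clear between them), above the free edge of the flap (blue plate 78 x 112 x 6 mm, 0.18 kg). With lid and flap closed it lies 94 mm in front of the flap hinge and 32.5 mm above it (33 mm above its top face); at balance it is 94 mm above the flap hinge and 32.5 mm behind it. The bar can turn in a grip.
- dropper_bottle: White dropper bottle with a blue tip, 56 mm across, 160 mm tall, standing beside the box at its left. Leave it. Origin: centre of its underside.
- small_can: Small white can with a black cap, 60 mm across, 85 mm tall, standing beside the box at its right. Leave it. Origin: centre of its underside.
- wax_tin: Flat brass-coloured tin, 62 mm across, 23 mm high, standing beside the box at its left front. Leave it. Origin: centre of its underside.
Mind the look-alikes: they are no part of the job. Leave any green look-alike of the dropper_bottle alone. What is shaped like the small_can but orange is not meant.

How it is judged:
On the way:
1. the lid is fully closed, with the flap still lying on it (value of joint lid below 0.05 rad and value of joint flap below 0.3 rad), for 0.2 s.
At the end, for the whole second after the job is handed in: The lid is closed (under 0.05 rad), the flap stands still within 0.1 rad of its balance point at 1.57 rad, gripped by the fingers (over 1 N), and bottle, can and tin stand within 30 mm of where they were (value of joint lid below 0.05 rad and value of joint flap between 1.47 and 1.67 rad and velocity of joint flap between -0.1 and 0.1 rad/s and contact force between the fingers and flap above 1 N and distance of each of dropper_bottle, small_can, wax_tin from where it was at the start of the episode below 0.03 m and angle between each of dropper_bottle, small_can's own z axis and vertical below 0.3 rad); the arm keeps its last pose, push and grip.
It fails at once if the lid is slammed (faster than 2.5 rad/s) (velocity of joint lid below -2.5 rad/s).
It fails at once if the flap tips over backwards (value of joint flap above 1.95 rad).
It fails at once if the bottle, can or tin is knocked away or over (distance of any of dropper_bottle, small_can, wax_tin from where it was at the start of the episode above 0.03 m or angle between any of dropper_bottle, small_can's own z axis and vertical above 0.3 rad).
It also fails if it takes over 43 s, if anything falls off the work surface, if the arm or the gripper's body presses on something with over 40 N, if the wrist force passes 120 N, or if a joint passes its speed limit or range.

## Working session

There is one attempt and no reset: what is moved stays moved. The work goes in short steps, Python scripts to look and compute and a tool call to move; the robot and the scene stay as the last step left them, time stands still between calls to the robot, and variables do not carry over. Pictures are saved under pics/ and viewed, at most 10 in all, crops included, and the job is handed in when it is done.

Besides the shell and the picture viewer there is one more tool, called as name([rows], argument=value, ...), one row to a line, values as JSON. carry_out: Moves the arm, as the interface text tells. Its arguments: {"type":"object","properties":{"series":{"type":"array"},"squeeze":{"type":"number"}},"required":["series"]}

```bash
mkdir -p pics
cat > h.py <<'E'
import numpy as np,cv2
from workcell import sense, read_camera, camera_model, sign_off
from scipy.spatial.transform import Rotation as R
def cloud(n):
    im,d=read_camera(n);m=camera_model(n)
    K=np.array([[m['fx'],0,m['cx']],[0,m['fy'],m['cy']],[0,0,1]])
    v,u=np.mgrid[:384,:512]
    p=cv2.undistortPoints(np.stack([u,v],-1).reshape(-1,1,2).astype(np.float32),K,np.array(m['D'],float)).reshape(384,512,2)
    c=np.dstack([p*d[...,None],d])
    r=np.array(m['rotation'],float)
    if r.shape!=(3,3): r=R.from_euler('xyz',r).as_matrix() if r.size==3 else R.from_quat(r).as_matrix()
    w=c@r.T+np.array(m['xyz']); w[d==0]=np.nan
    return im,w
E
python3 - <<'E'
from h import *
print(sense()); 
for n in('side','top'):
    print(camera_model(n))
    im,w=cloud(n);np.save(n+'.npy',w);cv2.imwrite(f'pics/{n}0.png',im[...,::-1])
E
```

```text
{'clock': 0.0, 'qpos': array([ 1.05019086,  0.62935587,  0.03844642,  1.5183745 , -0.02697522,
        0.99628417, -0.02003188]), 'qd': array([ 0.00080268, -0.00136114, -0.00274809,  0.00110172, -0.00226608,
        0.00040661,  0.00097965]), 'joint_efforts': array([ 7.93538456e-04, -5.63397360e+01,  1.22667555e+00, -1.93443775e+01,
        1.10994812e-02,  1.04885155e-02, -1.26559030e-05]), 'ee_pos': array([ 0.28527938, -0.58335558,  0.23038078]), 'tcp_rot': array([-3.13968954e+00,  4.91863897e-05,  4.54783359e-01]), 'ft_force': array([-0.46641783, -0.15437837, -0.31676815]), 'torque': array([-0.00919835,  0.05506182,  0.01643743]), 'gripper_force': 0.0, 'grip_width': 0.9970192851197248}
{'fx': 491.98940684498234, 'fy': 491.98940684498234, 'cx': 246.00210715115077, 'cy': 191.58688402581996, 'D': array([-0.06950619,  0.        ,  0.        ,  0.        ,  0.        ]), 'xyz': array([ 0.68843542, -1.0228175 ,  0.73005171]), 'rotation': array([-2.09982177,  0.00671083,  0.11844773])}
{'fx': 404.8724743792758, 'fy': 404.8724743792758, 'cx': 249.9414492034355, 'cy': 191.1389011674492, 'D': array([0.04974377, 0.        , 0.        , 0.        , 0.        ]), 'xyz': array([0.45034232, 0.03051263, 0.99781319]), 'rotation': array([-3.03383374e+00,  5.85406544e-04, -1.55553237e+00])}
```

View pics/side0.png

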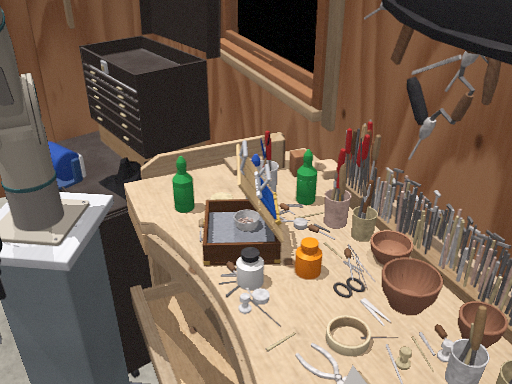

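View pics/top0.png

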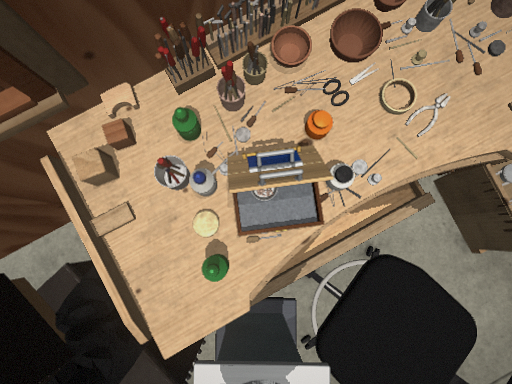

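Side view: box at (240,230), open lid seen edge-on at (258,185), and the can at (250,268). Top view: box at (277,195), lid bar at about (277,175) and flap bar at about (273,157). Look-alikes in the top view:
- Bottle: the white one with a blue tip at (202,182) is meant. The green ones at (186,123) and (215,268) are not.
- Can: the white one with a black cap at (342,176) is meant. The orange one at (319,123) is not.
- Tin: brass, at (206,222).

I'll confirm this in one crop.

Run:
```python
from h import *
im=cv2.imread('pics/top0.png');c=im[120:260,170:370]
cv2.imwrite('pics/crop0.png',cv2.resize(c,None,fx=4,fy=4,interpolation=cv2.INTER_CUBIC))
w=np.load('top.npy')
for n,(u,v) in dict(bottle=(202,180),can=(342,175),tin=(206,222)).items(): print(n,np.nanmedian(w[v-3:v+4,u-3:u+4].reshape(-1,3),0).round(3))
# table of points in lid zone
for v in range(140,242,4): print(v,[tuple((w[v,u]*1000).astype(int)) if np.isfinite(w[v,u,0]) else None for u in (240,262,277,292,312)])
```

```text
bottle [0.565 0.134 0.146]
can [ 0.589 -0.176  0.086]
tin [0.48  0.137 0.024]
140 [(np.int64(683), np.int64(59), np.int64(16)), (np.int64(688), np.int64(4), np.int64(0)), (np.int64(687), np.int64(-32), np.int64(3)), (np.int64(688), np.int64(-70), np.int64(1)), (np.int64(688), np.int64(-120), np.int64(3))]
144 [(np.int64(676), np.int64(59), np.int64(2)), (np.int64(677), np.int64(4), np.int64(1)), (np.int64(677), np.int64(-33), np.int64(1)), (np.int64(678), np.int64(-70), np.int64(1)), (np.int64(678), np.int64(-120), np.int64(4))]
148 [(np.int64(666), np.int64(59), np.int64(0)), (np.int64(666), np.int64(4), np.int64(3)), (np.int64(668), np.int64(-33), np.int64(0)), (np.int64(646), np.int64(-60), np.int64(101)), (np.int64(650), np.int64(-108), np.int64(84))]
152 [(np.int64(655), np.int64(59), np.int64(3)), (np.int64(636), np.int64(6), np.int64(99)), (np.int64(616), np.int64(-20), np.int64(200)), (np.int64(617), np.int64(-51), np.int64(195)), (np.int64(636), np.int64(-104), np.int64(106))]
156 [(np.int64(631), np.int64(56), np.int64(74)), (np.int64(608), np.int64(9), np.int64(197)), (np.
[... 4353 characters left out ...]
64(3))]
232 [(np.int64(456), np.int64(53), np.int64(65)), (np.int64(457), np.int64(3), np.int64(63)), (np.int64(458), np.int64(-35), np.int64(0)), (np.int64(459), np.int64(-71), np.int64(2)), (np.int64(460), np.int64(-121), np.int64(-3))]
236 [(np.int64(447), np.int64(55), np.int64(0)), (np.int64(448), np.int64(1), np.int64(1)), (np.int64(448), np.int64(-34), np.int64(8)), (np.int64(449), np.int64(-71), np.int64(-1)), (np.int64(450), np.int64(-126), np.int64(-40))]
240 [(np.int64(437), np.int64(55), np.int64(1)), (np.int64(438), np.int64(1), np.int64(0)), (np.int64(439), np.int64(-35), np.int64(1)), (np.int64(439), np.int64(-71), np.int64(0)), (np.int64(436), np.int64(-179), np.int64(-390))]
```

View pics/crop0.png

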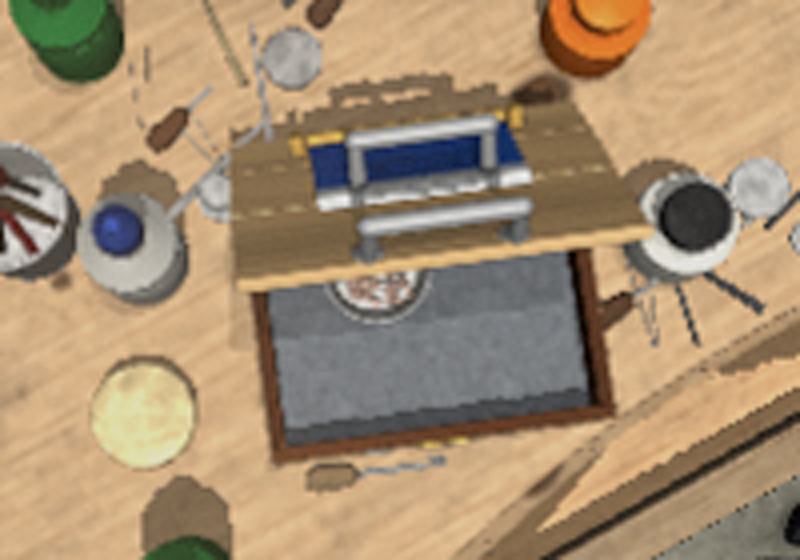

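The crop confirms it: white bottle with a blue tip at (202,180), black-capped can at (343,174), brass tin at (206,222). The lid bar runs from (261,177) to (302,171), and the flap bar from (260,156) to (293,150). Next I'll fit the geometry.

```bash
cat >> h.py <<'E'
def bar(P):
    c=P.mean(0);d=np.linalg.svd(P-c)[2][0];d*=np.sign(d[1]);t=(P-c)@d
    return c+d*(t.min()+t.max())/2,np.ptp(t),np.arctan2(-d[0],d[1]),len(P)
E
python3 - <<'E'
from h import *
w=np.load('top.npy').reshape(-1,3);x,y,z=w.T
b=(x>.53)&(x<.6)&(abs(y+.015)<.09)
print('lidbar top',z[b].max(),bar(w[b&(z>.249)]))
f=(x>.595)&(x<.66)&(abs(y+.02)<.08)&(z>.19)&(z<.21);print('flapbar',bar(w[f]))
# box front wall rim
m=(z>.055)&(z<.07)&(x>.44)&(x<.5)&(abs(y+.03)<.14);P=w[m];print(P.min(0),P.max(0))
k=np.polyfit(P[:,1],P[:,0],1);print('front rim slope',k, -np.arctan(k[0]), P.mean(0))
# lid plane
l=(z>.08)&(z<.24)&(x>.53)&(x<.65)&(((y>.03)&(y<.07))|((y<-.085)&(y>-.12)));P=w[l];c=P.mean(0)
n=np.linalg.svd(P-c)[2][2];n*=np.sign(n[2]);print('lid n',n,'theta',np.arccos(n[2]),'yaw',np.arctan2(n[1],n[0]),c,len(P))
E
```

```text
lidbar top 0.2634551255726636 (array([ 0.5629007 , -0.02378771,  0.2586766 ]), np.float64(0.08047177166281383), np.float64(0.14816981273628219), 235)
flapbar (array([ 0.61451831, -0.01590009,  0.1974681 ]), np.float64(0.07538104749639774), np.float64(0.14294844838690077), 196)
[ 0.44983335 -0.13933299  0.05522182] [0.49875721 0.06627635 0.06778949]
front rim slope [-0.08163866  0.46808374] 0.08145801042198376 [ 0.47044367 -0.02890705  0.06299999]
lid n [0.82546764 0.11700517 0.55218924] theta 0.9858084889375619 yaw 0.14080610625322745 [ 0.58597505 -0.01819335  0.16599914] 1270
```

Box yaw is about 0.143 rad, the lid about 0.986 rad open, and the lid bar at about (0.564, -0.024, 0.254). I need to shift (+0.279, +0.559) and spin +12 units (yaw 1.714).

carry_out([
  {"x": 0.018, "y": 0.037, "z": 0.02, "spin": 0.8, "grip": 0.6},
  {"x": 0.037, "y": 0.074, "z": 0.04, "spin": 1.6, "grip": 0.6},
  {"x": 0.056, "y": 0.112, "z": 0.06, "spin": 2.4, "grip": 0.6},
  {"x": 0.074, "y": 0.149, "z": 0.08, "spin": 3.2, "grip": 0.6},
  {"x": 0.093, "y": 0.186, "z": 0.1, "spin": 4, "grip": 0.6},
])

```text
clock: 0.6
ee_pos: [0.3788, -0.3962, 0.3318]
tcp_rot: [-3.141, 0.0, 0.877]
ft_force: [1.2, -0.1, 0.6]
grip_width: 0.603
gripper_force: 0.0
```

carry_out([
  {"x": 0.018, "y": 0.037, "z": 0, "spin": 0.8},
  {"x": 0.037, "y": 0.074, "z": 0, "spin": 1.6},
  {"x": 0.056, "y": 0.112, "z": 0, "spin": 2.4},
  {"x": 0.074, "y": 0.149, "z": 0, "spin": 3.2},
  {"x": 0.093, "y": 0.186, "z": 0.01, "spin": 4},
])

```text
schema error: expected keys x, y, z, spin, grip
```

carry_out([
  {"x": 0.018, "y": 0.037, "z": 0, "spin": 0.8},
  {"x": 0.037, "y": 0.074, "z": 0, "spin": 1.6},
  {"x": 0.056, "y": 0.112, "z": 0, "spin": 2.4},
  {"x": 0.074, "y": 0.149, "z": 0, "spin": 3.2},
  {"x": 0.093, "y": 0.187, "z": 0, "spin": 4},
])

```text
schema error: expected keys x, y, z, spin, grip
```

carry_out([
  {"x": 0.018, "y": 0.037, "z": 0, "spin": 0.8, "grip": 0.6},
  {"x": 0.037, "y": 0.074, "z": 0, "spin": 1.6, "grip": 0.6},
  {"x": 0.056, "y": 0.112, "z": 0, "spin": 2.4, "grip": 0.6},
  {"x": 0.074, "y": 0.149, "z": 0, "spin": 3.2, "grip": 0.6},
  {"x": 0.093, "y": 0.186, "z": 0.01, "spin": 4, "grip": 0.6},
])

```text
clock: 1.1
ee_pos: [0.4709, -0.21, 0.3402]
tcp_rot: [-3.138, -0.0, 1.296]
ft_force: [1.1, -0.4, 0.3]
grip_width: 0.599
gripper_force: 0.0
```

carry_out([
  {"x": 0.018, "y": 0.037, "z": 0, "spin": 0.8, "grip": 0.6},
  {"x": 0.037, "y": 0.074, "z": 0, "spin": 1.6, "grip": 0.6},
  {"x": 0.056, "y": 0.112, "z": 0, "spin": 2.4, "grip": 0.6},
  {"x": 0.074, "y": 0.149, "z": 0, "spin": 3.2, "grip": 0.6},
  {"x": 0.093, "y": 0.187, "z": 0, "spin": 4, "grip": 0.6},
])

```text
clock: 1.6
ee_pos: [0.5648, -0.0237, 0.341]
tcp_rot: [-3.141, 0.0, 1.714]
ft_force: [0.5, 0.4, 1.3]
grip_width: 0.602
gripper_force: 0.0
```

carry_out([
  {"x": 0, "y": 0, "z": -0.04, "spin": 0, "grip": 0.6},
  {"x": 0, "y": 0, "z": -0.08, "spin": 0, "grip": 0.5},
  {"x": 0, "y": 0, "z": -0.1, "spin": 0, "grip": 0.5},
  {"x": 0, "y": 0, "z": -0.103, "spin": 0, "grip": 0.5},
  {"x": 0, "y": 0, "z": -0.103, "spin": 0, "grip": 0.4},
])

```text
clock: 2.1
ee_pos: [0.5645, -0.0249, 0.2381]
tcp_rot: [-3.141, -0.0, 1.711]
ft_force: [-0.3, 0.6, 0.1]
grip_width: 0.401
gripper_force: 0.0
```

carry_out([
  {"x": 0, "y": 0, "z": 0, "spin": 0, "grip": 0.2},
  {"x": 0, "y": 0, "z": 0, "spin": 0, "grip": 0.0},
  {"x": 0, "y": 0, "z": 0, "spin": 0, "grip": 0.0},
  {"x": 0, "y": 0, "z": 0, "spin": 0, "grip": 0.0},
  {"x": 0, "y": 0, "z": 0, "spin": 0, "grip": 0.0},
], squeeze=25)

```text
clock: 2.6
ee_pos: [0.5648, -0.0251, 0.2398]
tcp_rot: [3.14, 0.001, 1.711]
ft_force: [-2.3, -0.2, 6.7]
grip_width: 0.103
gripper_force: 24.7
```

carry_out([
  {"x": -0.016, "y": -0.002, "z": -0.008, "spin": 0, "grip": 0},
  {"x": -0.033, "y": -0.005, "z": -0.019, "spin": 0, "grip": 0.0},
  {"x": -0.05, "y": -0.007, "z": -0.031, "spin": 0, "grip": 0.0},
  {"x": -0.065, "y": -0.009, "z": -0.045, "spin": 0, "grip": 0.0},
  {"x": -0.078, "y": -0.011, "z": -0.061, "spin": 0, "grip": 0.0},
])

```text
clock: 3.1
ee_pos: [0.4842, -0.0371, 0.1783]
tcp_rot: [-3.139, 0.002, 1.711]
ft_force: [-7.4, -2.5, 6.3]
grip_width: 0.102
gripper_force: 26.0
```

carry_out([
  {"x": -0.014, "y": -0.002, "z": -0.017, "spin": 0, "grip": 0},
  {"x": -0.025, "y": -0.004, "z": -0.035, "spin": 0, "grip": 0.0},
  {"x": -0.034, "y": -0.005, "z": -0.054, "spin": 0, "grip": 0.0},
  {"x": -0.041, "y": -0.006, "z": -0.073, "spin": 0, "grip": 0.0},
  {"x": -0.043, "y": -0.006, "z": -0.084, "spin": 0, "grip": 0.0},
])

```text
clock: 3.6
ee_pos: [0.4425, -0.0432, 0.0929]
tcp_rot: [-3.14, 0.001, 1.711]
ft_force: [-3.2, -3.5, 2.6]
grip_width: 0.108
gripper_force: 26.6
```

carry_out([
  {"x": -0.001, "y": 0, "z": -0.005, "spin": 0, "grip": 0},
  {"x": -0.001, "y": 0, "z": -0.01, "spin": 0, "grip": 0},
  {"x": -0.001, "y": 0, "z": -0.01, "spin": 0, "grip": 0},
])

```text
clock: 3.9
ee_pos: [0.4403, -0.0435, 0.0828]
tcp_rot: [-3.137, 0.001, 1.71]
ft_force: [-3.9, -4.3, -5.3]
grip_width: 0.102
gripper_force: 26.0
```

carry_out([
  {"x": 0, "y": 0, "z": -0.003, "spin": 0, "grip": 0},
  {"x": 0, "y": 0, "z": -0.005, "spin": 0, "grip": 0},
  {"x": 0, "y": 0, "z": -0.005, "spin": 0, "grip": 0},
])

```text
clock: 4.2
ee_pos: [0.4397, -0.0436, 0.0791]
tcp_rot: [-3.136, 0.002, 1.71]
ft_force: [-8.7, -3.8, 12.1]
grip_width: 0.107
gripper_force: 27.7
```

Run:
```python
from h import *
print(sense()['ft_force'],sense()['ee_pos'])
im,w=cloud('side');np.save('side1.npy',w)
cv2.imwrite('pics/side1.png',cv2.resize(im[120:280,180:340,::-1],None,fx=3.7,fy=3.7))
```

```text
[-8.69385193 -3.83922197 12.06426033] [ 0.43972039 -0.04361967  0.07908738]
```

View pics/side1.png

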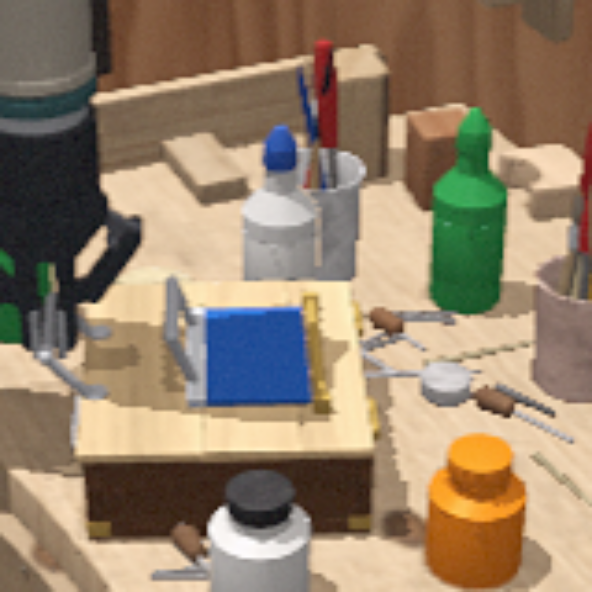

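The side view shows the lid flat on the box with the flap lying on it at (255,355) and its bar at (182,330). The bottle and can are undisturbed. I'll check the tilt and the flap bar from depth.

Run:
```python
from h import *
for n in ('side','top'):
    if n=='side': w=np.load('side1.npy')
    else: im,w=cloud('top')
    P=w.reshape(-1,3);P=P[np.isfinite(P[:,0])]
    h=np.array([.645,-.012]);c,s=np.cos(.143),np.sin(.143)
    d=P[:,:2]-h;u=d@[c,s];v=d@[-s,c];z=P[:,2]
    m=(u>-.175)&(u<-.005)&(((v>.055)&(v<.09))|((v<-.055)&(v>-.09)))&(z>.05)&(z<.1)
    A=np.c_[u[m],np.ones(m.sum())];k=np.linalg.lstsq(A,z[m],rcond=None)[0];print(n,'lid slope',k,m.sum())
    m=(u>-.15)&(u<-.09)&(abs(v)<.05)&(z>.1)&(z<.125)
    if m.sum()>5:
        print('flapbar',bar(P[m]),np.median(u[m]),z[m].max())
    for u0 in (-.1,-.08,-.06,-.045): 
        q=(abs(u-u0)<.006)&(abs(v)<.03)&(z<.1);print(u0,np.median(z[q]).round(4) if q.any() else None)
```

```text
side lid slope [0.00773899 0.07187641] 1063
flapbar (array([ 0.52026749, -0.03402597,  0.11298286]), np.float64(0.07713954573089489), np.float64(0.1570387490927352), 87) -0.12603943156236644 0.11712594343378646
-0.1 0.078
-0.08 0.0775
-0.06 0.0779
-0.045 0.0771
top lid slope [0.00663033 0.0721628 ] 1987
flapbar (array([ 0.51805906, -0.03064133,  0.11457152]), np.float64(0.07786030004275567), np.float64(0.14423569437302983), 162) -0.1282849798472464 0.11979576725643348
-0.1 0.0782
-0.08 0.0783
-0.06 0.0784
-0.045 0.078
```

The lid is closed (slope below 0.01) and the flap bar is at about (0.520, -0.031, 0.1105). I'll release, rise and move over to it.

carry_out([
  {"x": 0, "y": 0, "z": 0.004, "spin": 0, "grip": 0.4},
  {"x": 0, "y": 0, "z": 0.004, "spin": 0, "grip": 0.4},
  {"x": 0, "y": 0, "z": 0.004, "spin": 0, "grip": 0.4},
  {"x": 0, "y": 0, "z": 0.04, "spin": 0, "grip": 0.4},
  {"x": 0, "y": 0, "z": 0.075, "spin": 0, "grip": 0.4},
])

```text
clock: 4.8
ee_pos: [0.4423, -0.0413, 0.1536]
tcp_rot: [-3.14, -0.001, 1.712]
ft_force: [1.1, -0.6, 0.7]
grip_width: 0.4
gripper_force: 0.0
```

carry_out([
  {"x": 0.03, "y": 0.005, "z": 0, "spin": 0, "grip": 0.4},
  {"x": 0.06, "y": 0.009, "z": 0, "spin": 0, "grip": 0.4},
  {"x": 0.077, "y": 0.011, "z": 0, "spin": 0, "grip": 0.4},
  {"x": 0.077, "y": 0.011, "z": 0, "spin": 0, "grip": 0.4},
  {"x": 0.077, "y": 0.011, "z": 0, "spin": 0, "grip": 0.4},
])

```text
clock: 5.3
ee_pos: [0.519, -0.0307, 0.153]
tcp_rot: [-3.141, -0.0, 1.712]
ft_force: [-0.8, -0.4, -0.3]
grip_width: 0.397
gripper_force: 0.0
```

carry_out([
  {"x": 0, "y": 0, "z": -0.03, "spin": 0, "grip": 0.4},
  {"x": 0, "y": 0, "z": -0.056, "spin": 0, "grip": 0.4},
  {"x": 0, "y": 0, "z": -0.056, "spin": 0, "grip": 0.4},
  {"x": 0, "y": 0, "z": -0.056, "spin": 0, "grip": 0.2},
  {"x": 0, "y": 0, "z": -0.056, "spin": 0, "grip": 0},
], squeeze=25)

```text
clock: 5.8
ee_pos: [0.5187, -0.031, 0.0983]
tcp_rot: [-3.14, 0.0, 1.711]
ft_force: [1.9, -0.8, 0.5]
grip_width: 0.108
gripper_force: 25.1
```

carry_out([
  {"x": 0, "y": 0, "z": 0, "spin": 0, "grip": 0},
  {"x": 0, "y": 0, "z": 0, "spin": 0, "grip": 0},
  {"x": 0, "y": 0, "z": 0, "spin": 0, "grip": 0},
])

```text
clock: 6.1
ee_pos: [0.5188, -0.031, 0.0981]
tcp_rot: [-3.141, 0.0, 1.711]
ft_force: [-5.1, 0.7, 6.2]
grip_width: 0.102
gripper_force: 25.8
```

Run:
```python
from h import *
im,w=cloud('side');cv2.imwrite('pics/side2.png',cv2.resize(im[120:280,180:340,::-1],None,fx=3.7,fy=3.7))
P=w.reshape(-1,3);P=P[np.isfinite(P[:,0])]
c,s=np.cos(.143),np.sin(.143);d=P[:,:2]-[.643,-.0125];u=d@[c,s];v=d@[-s,c];z=P[:,2]
m=(u>-.175)&(u<-.005)&(((v>.055)&(v<.09))|((v<-.055)&(v>-.09)))&(z>.05)&(z<.1)
print(np.polyfit(u[m],z[m],1),m.sum())
for t in np.arange(0,1.58,.1):
  x=-.094*np.cos(t)+.0325*np.sin(t)+.094;zz=.094*np.sin(t)+.0325*np.cos(t)-.0325
  print(round(t,2),'x %.4f y %.4f z %.4f'%(x*c,x*s,zz))
```

```text
[0.00678487 0.07177143] 995
0.0 x 0.0000 y 0.0000 z 0.0000
0.1 x 0.0037 y 0.0005 z 0.0092
0.2 x 0.0082 y 0.0012 z 0.0180
0.3 x 0.0137 y 0.0020 z 0.0263
0.4 x 0.0199 y 0.0029 z 0.0340
0.5 x 0.0268 y 0.0039 z 0.0411
0.6 x 0.0344 y 0.0050 z 0.0474
0.7 x 0.0426 y 0.0061 z 0.0529
0.8 x 0.0513 y 0.0074 z 0.0576
0.9 x 0.0604 y 0.0087 z 0.0613
1.0 x 0.0698 y 0.0101 z 0.0642
1.1 x 0.0795 y 0.0114 z 0.0660
1.2 x 0.0893 y 0.0129 z 0.0669
1.3 x 0.0991 y 0.0143 z 0.0668
1.4 x 0.1089 y 0.0157 z 0.0657
1.5 x 0.1185 y 0.0171 z 0.0636
```

View pics/side2.png

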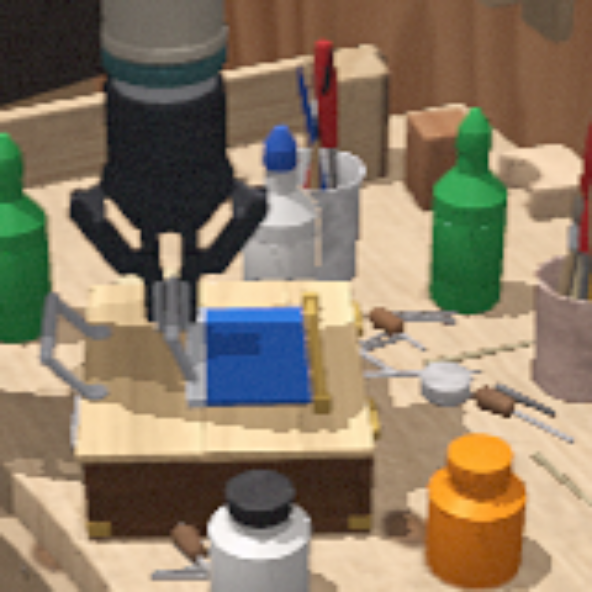

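The side view shows the bar between the fingers at (175,290), and the lid is still shut. I'll swing along the arc.

carry_out([
  {"x": 0.004, "y": 0.0005, "z": 0.009, "spin": 0, "grip": 0},
  {"x": 0.008, "y": 0.001, "z": 0.018, "spin": 0, "grip": 0},
  {"x": 0.014, "y": 0.002, "z": 0.026, "spin": 0, "grip": 0},
  {"x": 0.02, "y": 0.003, "z": 0.034, "spin": 0, "grip": 0},
  {"x": 0.027, "y": 0.004, "z": 0.041, "spin": 0, "grip": 0},
])

```text
clock: 6.65
ee_pos: [0.5433, -0.0274, 0.1391]
tcp_rot: [-3.134, 0.0, 1.711]
ft_force: [-10.7, -0.7, 6.7]
grip_width: 0.097
gripper_force: 24.9
```

carry_out([
  {"x": 0.0075, "y": 0.001, "z": 0.006, "spin": 0, "grip": 0},
  {"x": 0.016, "y": 0.002, "z": 0.012, "spin": 0, "grip": 0},
  {"x": 0.0245, "y": 0.0035, "z": 0.0165, "spin": 0, "grip": 0},
  {"x": 0.0245, "y": 0.0035, "z": 0.0165, "spin": 0, "grip": 0},
])

```text
clock: 7.05
ee_pos: [0.5728, -0.023, 0.158]
tcp_rot: [3.138, 0.001, 1.711]
ft_force: [-7.4, 0.8, 13.9]
grip_width: 0.106
gripper_force: 26.1
```

carry_out([
  {"x": 0.009, "y": 0.001, "z": 0.0055, "spin": 0, "grip": 0},
  {"x": 0.018, "y": 0.003, "z": 0.0085, "spin": 0, "grip": 0},
  {"x": 0.028, "y": 0.004, "z": 0.0105, "spin": 0, "grip": 0},
  {"x": 0.038, "y": 0.0055, "z": 0.0115, "spin": 0, "grip": 0},
  {"x": 0.038, "y": 0.0055, "z": 0.0115, "spin": 0, "grip": 0},
])

```text
clock: 7.55
ee_pos: [0.612, -0.0173, 0.1671]
tcp_rot: [3.137, -0.0, 1.712]
ft_force: [-1.6, 1.5, 6.3]
grip_width: 0.103
gripper_force: 25.5
```

```bash
cat > look.py <<'E'
import sys
from h import *
n=sys.argv[1]
im,w=cloud('side');cv2.imwrite(f'pics/{n}.png',cv2.resize(im[120:280,180:340,::-1],None,fx=3.7,fy=3.7))
im2,w2=cloud('top')
c,s=np.cos(.143),np.sin(.143)
for nm,I,W in(('side',im,w),('top',im2,w2)):
    hsv=cv2.cvtColor(I,cv2.COLOR_RGB2HSV);P=W.reshape(-1,3);H=hsv.reshape(-1,3)
    d=P[:,:2]-[.643,-.0125];u=d@[c,s];v=d@[-s,c];z=P[:,2]
    m=(u>-.175)&(u<-.005)&(((v>.055)&(v<.09))|((v<-.055)&(v>-.09)))&(z>.05)&(z<.1)
    print(nm,'lid',np.polyfit(u[m],z[m],1),m.sum())
    b=(H[:,0]>100)&(H[:,0]<130)&(H[:,1]>120)&(abs(v)<.05)&(u>-.14)&(u<.06)&(z>.07)&(z<.2)
    if b.sum()>20:
        q=np.c_[u,z][b];o=q.mean(0);e=np.linalg.svd(q-o,full_matrices=False)[2][0];e*=np.sign(e[1])
        print(' flap angle %.3f'%np.arctan2(e[1],-e[0]),b.sum(),o,np.ptp(v[b]),z[b].max())
print(sense()['ee_pos'],sense()['ft_force'])
E
python3 look.py side3
```

```text
side lid [0.01034528 0.07191158] 1075
 flap angle 1.372 94 [-0.04506741  0.11576656] 0.08178434569435233 0.19876473828535923
top lid [0.00428276 0.07196046] 1119
 flap angle 1.243 41 [-0.04369787  0.10984964] 0.0448789909013219 0.13664743121754508
[ 0.61098576 -0.01739131  0.16713283] [-1.19322766  0.74050987  7.09284618]
```

View pics/side3.png

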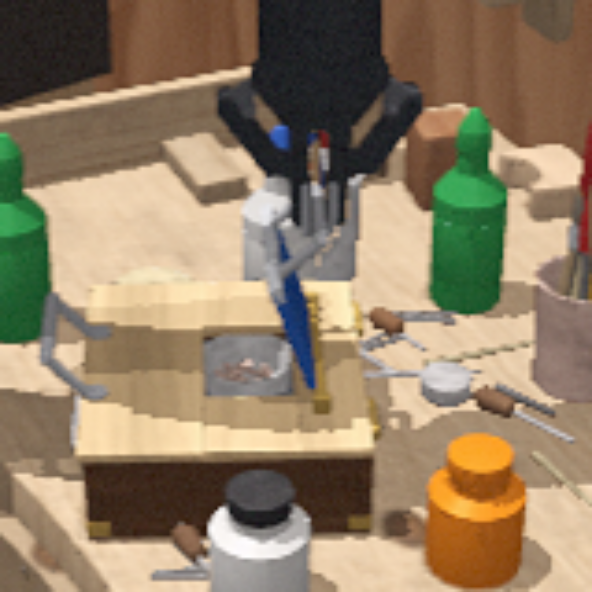

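The side view shows the flap at about 1.25 rad, with the bar gripped at (320,235) and the lid shut. I'll finish the swing.

carry_out([
  {"x": 0.008, "y": 0.001, "z": 0, "spin": 0, "grip": 0},
  {"x": 0.016, "y": 0.002, "z": -0.001, "spin": 0, "grip": 0},
  {"x": 0.024, "y": 0.0035, "z": -0.003, "spin": 0, "grip": 0},
  {"x": 0.032, "y": 0.0045, "z": -0.0055, "spin": 0, "grip": 0},
  {"x": 0.033, "y": 0.005, "z": -0.006, "spin": 0, "grip": 0},
])

```text
clock: 8.15
ee_pos: [0.644, -0.0125, 0.1602]
tcp_rot: [3.139, -0.0, 1.712]
ft_force: [-0.2, 1.8, 5.2]
grip_width: 0.106
gripper_force: 26.2
```

```bash
python3 look.py side4
```

```text
side lid [0.00573622 0.07129612] 1101
 flap angle 1.557 32 [-0.0383992   0.11567664] 0.08495930480572368 0.13957926645867325
top lid [0.00411818 0.07195094] 1208
 flap angle 1.568 65 [-0.03895588  0.12431635] 0.047410910176354966 0.14509161008131222
[ 0.64316636 -0.01263203  0.16041094] [0.69949186 1.68283989 5.50464455]
```

View pics/side4.png

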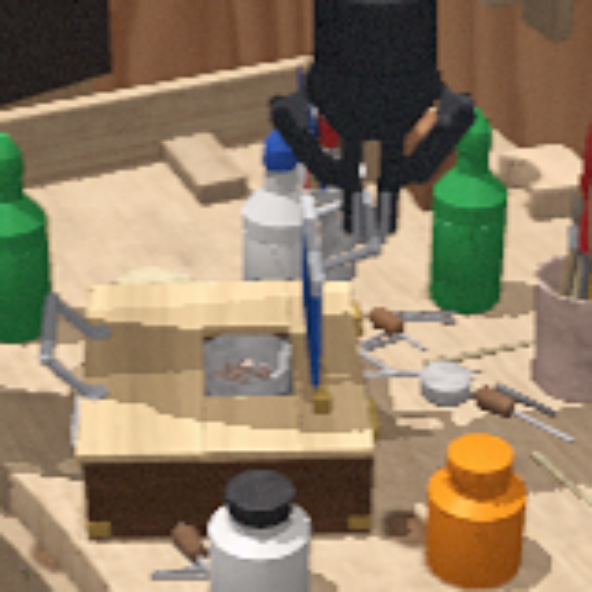

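The side view shows the near edge of the flap plumb, from (316,388) up to (317,280), and the bar in the fingers at (375,235). Depth gives 1.56–1.57 rad, the arm pose agrees, and the lid is shut. I'll hold briefly to settle, then hand in.

carry_out([
  {"x": 0, "y": 0, "z": 0, "spin": 0, "grip": 0},
  {"x": 0, "y": 0, "z": 0, "spin": 0, "grip": 0},
  {"x": 0, "y": 0, "z": 0, "spin": 0, "grip": 0},
])

```text
clock: 8.55
ee_pos: [0.6423, -0.0128, 0.1607]
tcp_rot: [3.141, -0.0, 1.711]
ft_force: [0.6, 3.5, 6.1]
grip_width: 0.103
gripper_force: 26.2
```

```bash
python3 -c "
from h import *
s=sense();print(s['ee_pos'],s['gripper_force'],s['ft_force']);print(sign_off())"
```

```text
[ 0.64233312 -0.01277562  0.16069723] 26.174529790878296 [0.6239142  3.49017634 6.11810466]
the job is handed in; nothing more can be done
None
```

I handed the job in at 8.55 s with the lid shut, the flap measured at about 1.56–1.57 rad and its bar still gripped at about 26 N; the bottle and can look unmoved in the last picture, but I didn't re-measure them or the tin, and sign-off returned no verdict.

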